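# Take the tube carrier off a shaker held by a left-hand knob

## Task

The slotted tube carrier on the small shaker is held by the black wing knob, which has a left-hand thread: turn it clockwise to loosen it, feeling that it runs freely and is not being tightened, and back it off until it just comes up against its end stop, without forcing it. Then draw the carrier straight out from under the knob by its upright tab, without wrenching it against the shaker, and lay it flat inside the steel tray. Leave the other things on the worktop where they are.

Things in the scene. Friction and masses are not known exactly. Their poses are not given: they have to be found in the camera images.
- shaker: small white bench shaker, fixed, 132 (x) x 116 (y) x 45 mm high. Origin at worktop level on the axis of its vertical spindle; z up; its -x side (dial, small display) faces the robot within about 0.3 rad. Two rails on its top, 6 mm high, 94 mm apart inside, guide the carrier along x. Shaker and tray may stand either way round, left or right.
- spindle_end (a point): top of the steel spindle (10 mm thick, end piece 11 mm), which passes up through carrier and knob. The spindle sits on a torsion spring: the torque on the knob twists it, 2 N m per rad; untwisted, its x is the shaker's x. The thread's end stop is hidden inside the knob and hard: there, as at the tight end, the torque climbs. Forced = twisted by 0.25 rad (0.5 N m).
- knob_grip (a point): point on the axis of the black wing knob at the height to grip it; turns and rises with it; x along the wing, z up. Wing 46 mm long (x), 12 thick (y), from 18 mm below this point to 14 above it. Left-hand thread: clockwise from above loosens and lifts it, 1.91 mm per rad; it runs at 0.12 N m and stays where left. Turning needed: some 2.3 to 3.1 rad, different at each start; within 0.15 rad of the stop will do.
- knob_flange (a point): centre of the underside of the knob's steel flange, 30 mm across, 5 mm thick, 28 mm below knob_grip; above it a neck 20 mm across, then the wing. The flange holds the carrier down and rises with the knob. Tight end: turning anticlockwise meets it after 0.05 to 0.75 rad, so a resistance that climbs at once means the wrong direction.
- carrier: loose slotted aluminium plate, about 0.2 kg, 104 mm (x -70 to +34) x 90 mm (y) x 8 mm. Origin at its underside, on the spindle axis when mounted; then its x is the shaker's x and its underside is at z = 45 mm. A 16 mm slot, open at the +x end, passes the spindle, so it slides off towards -x: about 55 mm before it can be lifted past the flange.
- carrier_ridge (a point): middle between two ridges on the carrier beside its slot (x 19 to 27 mm, 4 mm above the plate; this point is at their top, z = 12 mm). They hook behind the knob's flange, so the carrier cannot be drawn out before the knob is backed off; at the end stop the flange clears them by some 2 mm.
- carrier_tab (a point): centre of the top edge of the carrier's upright grip tab: 10 mm thick (x), 40 mm wide (y), standing 36 mm above the plate, its top 44 mm above the carrier's underside, 62 mm towards -x from the carrier's origin; axes as the carrier's. Free space on both sides of it.
- carrier_mid (a point): middle of the carrier's outline at its underside (18 mm from the carrier's origin towards its tab), axes as the carrier's
- tray: fixed shallow steel tray, 160 mm (x) x 140 mm (y) x 16 mm high, walls and floor 4 mm thick, open on top. Origin at the centre of its underside, x along its long side; turned at most 0.2 rad.
- timer: white kitchen-type timer, 66x66x18 mm, bystander; origin under its centre
- marker: felt pen lying, 135 mm long, bystander
- forceps: steel forceps lying, 125 mm long, bystander
- notebook: brown ring-bound notebook lying, 148x109x13 mm, bystander
- gel_tube: white squeeze tube lying, 136 mm long, bystander
- petri_dish: closed flat clear dish, 93 mm across, 17 mm high, bystander

How it is judged:
On the way, in this order (a step that is already met when the one before it is completed fails the run):
1. the knob has been backed off clockwise until it is up against its end stop (z of knob_grip in the frame of shaker above 0.08722 m), for 0.2 s.
2. the carrier has been drawn out from under the knob, clear of the spindle (horizontal distance between carrier and shaker above 0.05 m), for 0.1 s.
At the end, for the whole second after the job is handed in: the carrier lies flat on the tray's floor (underside within 8 mm of the tray's underside, tilted less than 0.06 rad, its middle within 35 mm of the tray's), at rest and released, and the knob is still backed off (within 3 mm of its stop height) (horizontal distance between carrier_mid and tray below 0.035 m and z of carrier_mid in the frame of tray below 0.008 m and angle between carrier's own z axis and vertical below 0.06 rad and linear speed of carrier below 0.02 m/s and z of knob_grip in the frame of shaker above 0.08452 m); the robot touches nothing.
It fails at once if the knob is forced against its end stop or its tight end (its spindle twisted by more than 0.25 rad, 0.5 N m) (angle between the x axis of spindle_end and the x axis of shaker, either way round above 0.25 rad).
It fails at once if the carrier is wrenched against the shaker or its knob (more than 25 N) (contact force between carrier and shaker above 25 N).
It fails at once if a bystander is moved by more than 30 mm (distance of any of timer, marker, forceps, notebook, gel_tube, petri_dish from where it was at the start of the episode above 0.03 m).
It also fails if it takes over 72 s, if anything falls off the work surface, if the arm or the gripper's body presses on something with over 40 N, if the wrist force passes 120 N, or if a joint passes its speed limit or range.

## Robot

A 6-joint arm with a two-finger parallel gripper is mounted at the origin on a cart in front of the work surface, level with it; the furniture and walls round the work are solid. World frame = base frame: x ahead of the robot, y to its left, z up, the work surface at z = 0. Lengths are in m, angles in rad, forces in N, time in s.
With the tool pointing down it reaches from about 0.275 to 0.825 m from the base axis. Payload 4.9 kg.
Tool frame: the origin (TCP) lies at the very end of the fingers, on their centre line; the grasp point (between the pads) lies env.pinch_z behind it (env.pinch_z is the distance from the TCP to the grasp point, in m); z points along the fingers, y is the direction in which the jaws open and shut (so a half turn about z gives the same grasp; the last joint's range is limited). The gripper opens to 85 mm and grips with 20 to 120 N. Pads are 22 mm wide; open, the fingers measure 114 mm over their backs; the gripper's body (76 mm by 85 mm) begins 54 mm behind the grasp point. The pads swing forward as they close: fully open they stand 13 mm farther back than shut.
Start: joints at [-1.477, 0.326, -0.193, 1.052, 0, 1.437], TCP at [0.124, -0.536, 0.231] pointing down, gripper open.
Joint ranges: [-2.65, 2.65], [-0.97, 1.79], [-1.3, 1.35], [-1.93, 2.1], [-1.47, 1.37], [-3.14, 3.14]. Speed limits (rad/s): [2.57, 2.57, 3.14, 3.14, 3.14, 3.14].

## Interface

Orientations are given as a unit quaternion [w, x, y, z].
In Python, from cell import env gives the robot as it stands.
- The arm moves only by the shell command python3 -m handwheel 'ROWS'. ROWS is text: rows parted by semicolons, each of 7 numbers parted by spaces: the turn, a rotation vector about the world's x, y, z in degrees, then the shift along the world's x, y, z in m, then the opening, from -1 (shut) to 1 (fully open). A call has 1 to 12 rows; each row is the pose to reach, as a shift and turn from the pose commanded when the call began; what a row does not reach only later rows make up. A row lasts 1/12 s, in which the tool goes at most 41.7 mm and 7.16 degrees, less where a joint would pass 70% of its speed; a pose out of reach is approached as far as the arm can. A call with a gripper value outside its range is refused whole. The fingers move at their own pace and stop on an object; the grip force is fixed at half the most. Time passes only in rows, so rows that repeat a pose let the fingers close. It gives the time, the measured TCP pose, the force and the opening at its end, in the units of the state.
- env.state(): the state, without advancing time (a new reading comes with each control period).
- env.camera(name): name is "scene" or "top" or "wrist"; returns the picture (400x640x3 uint8, red, green, blue); there is no depth.
- env.camera_params(name): a dict with "vfov" (degrees; the focal length in pixels is half the picture's height over the tangent of half this angle, whatever the lens; pixels are square), "cx", "cy" (the principal point, pixels), "pose" (4x4, takes a point from camera to world coordinates); the wrist camera has in their place "mount" (4x4, takes a point from camera to tool coordinates, whose origin is the TCP and whose axes are the flange's). Camera axes: x right, y down, z forward; pixel columns grow to the right and rows downward; lengths in m; the calibration is good to about 2 mm. A picture is of the moment at which its call begins: read the wrist's pose just before it. camera_params takes no time and is no camera call.
- env.close_job(): hands the job in, once; it reports no verdict.
The state is a dict: "time_s": time; "q": joint angles; "dq": joint speeds; "tau": joint torques, N m; "ee_pos": TCP position; "eef_rot": TCP orientation; "ft_force": force on the tool from outside, world axes, zero at the start; "torque": the same for the moment, N m; "opening": finger opening in m.
Only numpy, scipy, OpenCV 4.12 (cv2) and the standard library are available. Lean on these libraries where they do the work, as an engineer would, in place of code of your own. Each camera call takes 0.05 s, during which the arm holds its last target.

## Working session

There is one attempt and no reset: what is moved stays moved. The work goes in short steps, Python scripts to look and compute and a shell command to move; the robot and the scene stay as the last step left them, time stands still between calls to the robot, and variables do not carry over. Pictures are saved under pics/ and viewed, and the job is handed in when it is done.

```bash
ls; mkdir -p pics; python3 - <<'E'
from cell import env
import cv2,numpy as np
np.set_printoptions(precision=4,suppress=True)
print(env.state(),env.pinch_z)
for n in("scene","top","wrist"):
    cv2.imwrite(f"pics/{n}0.png",env.camera(n)[:,:,::-1]); print(n,env.camera_params(n))
E
```

```text
pics
{'time_s': 0.0, 'q': array([-1.4772,  0.3269, -0.1936,  1.052 , -0.    ,  1.4366]), 'dq': array([ 0.0003,  0.0018, -0.0001,  0.0031,  0.0001,  0.0002]), 'tau': array([  0.0005, -44.3399,  26.244 ,   0.0156,  -0.0003,  -0.    ]), 'ee_pos': array([ 0.1241, -0.5352,  0.2305]), 'eef_rot': array([-0.0008,  0.9935,  0.1136,  0.    ]), 'ft_force': array([0.0117, 0.5041, 0.6347]), 'torque': array([-0.0132, -0.0342, -0.0014]), 'opening': 0.08545634675509196} 0.0187
scene {'vfov': 48.287966650596395, 'cx': 322.6596629071413, 'cy': 202.87643490784467, 'pose': array([[ 0.9047, -0.179 ,  0.3866,  0.0224],
       [-0.4253, -0.4329,  0.7948, -1.1662],
       [ 0.0251, -0.8835, -0.4678,  0.7854],
       [ 0.    ,  0.    ,  0.    ,  1.    ]])}
top {'vfov': 45.47765274255058, 'cx': 322.6968888068795, 'cy': 205.39905967725883, 'pose': array([[-0.1089, -0.9705,  0.2153,  0.3088],
       [-0.9941,  0.107 , -0.0204,  0.0541],
       [-0.0033, -0.2163, -0.9763,  1.3442],
       [ 0.    ,  0.    ,  0.    ,  1.    ]])}
wrist {'vfov': 63.01716906312962, 'cx': 313.04643512498404, 'cy': 192.53425744733696, 'mount': array([[ 0.0002, -0.9581, -0.2865,  0.0728],
       [ 1.    ,  0.0004, -0.0006,  0.    ],
       [ 0.0007, -0.2865,  0.9581, -0.1423],
       [ 0.    ,  0.    ,  0.    ,  1.    ]])}
```

View pics/scene0.png

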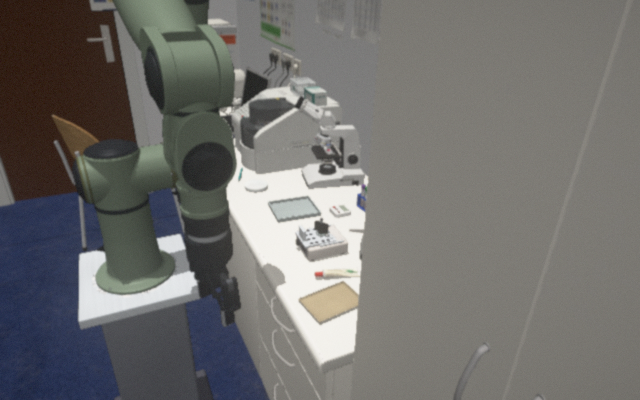

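View pics/top0.png

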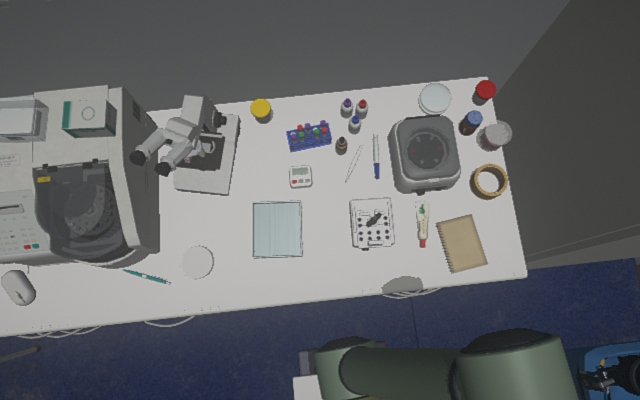

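View pics/wrist0.png

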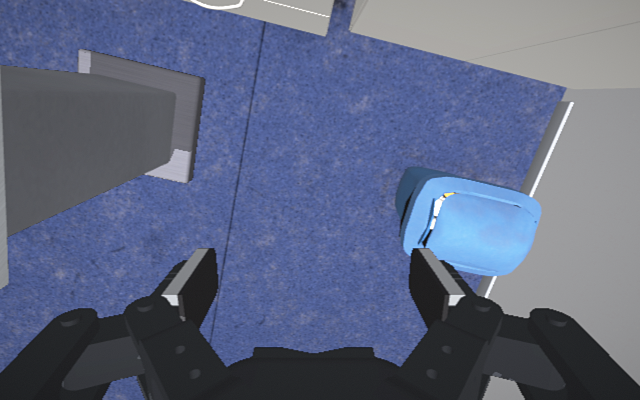

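The top view shows the shaker at about (372,222) with its knob at (376,218), and the tray at about (277,229). The gel tube is at (422,225). I'll localise these roughly from that view.

```bash
cat > h.py <<'E'
from cell import env
import cv2,numpy as np
from scipy.spatial.transform import Rotation as R
np.set_printoptions(precision=4,suppress=True)
def K(p):
    f=200/np.tan(np.radians(p['vfov'])/2); return np.array([[f,0,p['cx']],[0,f,p['cy']],[0,0,1]])
def tool(s):
    T=np.eye(4); q=s['eef_rot']; T[:3,:3]=R.from_quat([q[1],q[2],q[3],q[0]]).as_matrix(); T[:3,3]=s['ee_pos']; return T
def pose(name,s=None):
    p=env.camera_params(name)
    return tool(s)@p['mount'] if name=='wrist' else p['pose']
def ray(name,uv,P):
    k=K(env.camera_params(name)); d=P[:3,:3]@np.linalg.inv(k)@np.array([uv[0],uv[1],1.]); return P[:3,3],d
def atz(name,uv,z,P):
    o,d=ray(name,uv,P); return o+d*(z-o[2])/d[2]
def proj(name,X,P):
    c=(np.asarray(X)-P[:3,3])@P[:3,:3]; k=K(env.camera_params(name)); return (c[...,:2]/c[...,2:])*k[0,0]+k[:2,2]
def tri(obs):
    A=np.zeros((3,3));b=np.zeros(3)
    for o,d in obs:
        d=d/np.linalg.norm(d);M=np.eye(3)-np.outer(d,d);A+=M;b+=M@o
    X=np.linalg.solve(A,b); return X,[np.linalg.norm(np.cross(d/np.linalg.norm(d),X-o)) for o,d in obs]
def shot(fn,name='wrist',crop=None,sc=1):
    s=env.state(); im=env.camera(name)[:,:,::-1]; np.save('pics/'+fn+'.npy',pose(name,s))
    if crop: a,b,c,d=crop; im=im[b:d,a:c]
    if sc!=1: im=cv2.resize(im,None,fx=sc,fy=sc,interpolation=cv2.INTER_CUBIC)
    cv2.imwrite('pics/'+fn+'.png',im)
    return s
E
python3 - <<'E'
from h import *
P=pose('top')
for n,uv,z in [('knob',(376,218),.09),('shaker',(372,222),.045),('tray',(277,229),.016),('trayTL',(254,202),.016),('trayTR',(302,202),.016),('trayBL',(252,257),.016),('trayBR',(301,257),.016),('timer',(300,177),.018),('tube',(422,225),.02),('nb',(461,243),.013),('dish',(198,262),.017),('incub',(425,153),.1),('forc',(353,163),0),('marker',(377,157),0)]: print(n,atz('top',uv,z,P))
im=cv2.imread('pics/top0.png')[170:290,240:440]
cv2.imwrite('pics/top0c.png',cv2.resize(im,None,fx=4,fy=4,interpolation=cv2.INTER_CUBIC))
E
```

```text
knob [ 0.5354 -0.11    0.09  ]
shaker [ 0.5336 -0.1034  0.045 ]
tray [0.5481 0.162  0.016 ]
trayTL [0.6331 0.2204 0.016 ]
trayTR [0.6181 0.0841 0.016 ]
trayBL [0.477  0.2382 0.016 ]
trayBR [0.4621 0.1025 0.016 ]
timer [0.6919 0.0824 0.018 ]
tube [ 0.514  -0.2452  0.02  ]
nb [ 0.4525 -0.3475  0.013 ]
dish [0.4794 0.3883 0.017 ]
incub [ 0.6984 -0.2659  0.1   ]
forc [ 0.7225 -0.0764  0.    ]
marker [ 0.7331 -0.1491  0.    ]
```

View pics/top0c.png

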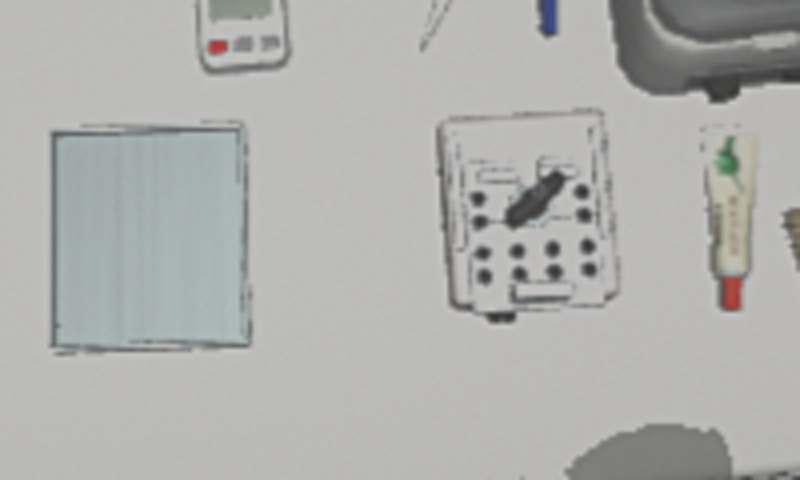

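```bash
python3 -m handwheel '0 0 0 0.01 0.03 0.02 1;0 0 0 0.02 0.07 0.04 1;0 0 -1 0.05 0.1 0.05 1;0 0 -2 0.08 0.14 0.06 1;0 0 -4 0.11 0.18 0.06 1;0 0 -6 0.14 0.21 0.06 1;0 0 -8 0.17 0.24 0.06 1;0 0 -10 0.2 0.27 0.06 1;0 0 -12 0.23 0.30 0.06 1;0 0 -13 0.26 0.33 0.06 1;0 0 -13 0.29 0.36 0.06 1;0 0 -13 0.32 0.39 0.06 1'; python3 -m handwheel '0 0 0 0.03 0.02 -0.02 1;0 0 0 0.05 0.03 -0.03 1;0 0 0 0.05 0.03 -0.03 1;0 0 0 0.05 0.03 -0.03 1;0 0 0 0.05 0.03 -0.03 1;0 0 0 0.05 0.03 -0.03 1'
python3 - <<'E'
from h import *
s=shot('w1'); print(s)
E
```

```text
time_s: 1.15
ee_pos: [0.4254, -0.1637, 0.2913]
eef_rot: [0.0, 1.0, 0.001, 0.0]
ft_force: [1.1, -0.7, -0.1]
opening: 0.0855
time_s: 1.65
ee_pos: [0.4738, -0.1363, 0.2617]
eef_rot: [0.0, 1.0, -0.0, 0.0]
ft_force: [-0.4, 0.0, 1.4]
opening: 0.0851
{'time_s': 1.65, 'q': array([-0.4298,  0.2006, -0.2826,  1.0874, -0.0002,  2.7122]), 'dq': array([-0.0088, -0.0056,  0.0002, -0.0026,  0.0026,  0.0002]), 'tau': array([  0.4451, -37.3041,  26.4855,  -0.0065,   0.017 ,  -0.0022]), 'ee_pos': array([ 0.4738, -0.1363,  0.2617]), 'eef_rot': array([ 0.0001,  1.    , -0.0002,  0.0001]), 'ft_force': array([-0.3506,  0.0275,  1.3603]), 'torque': array([-0.0792,  0.0387,  0.0049]), 'opening': 0.0851276775842209}
```

View pics/w1.png

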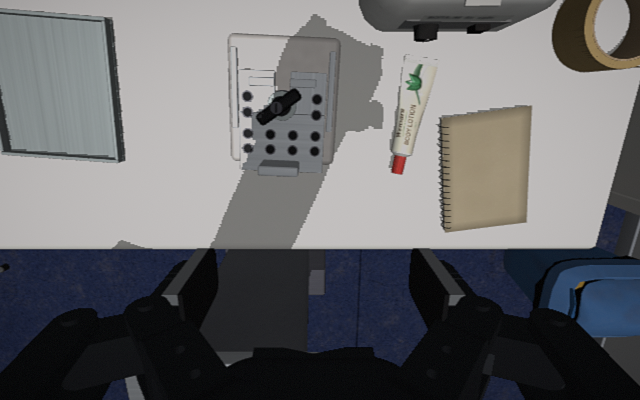

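The wrist view shows the knob wing from (258,119) to (300,94), the tab top at about (278,168), and the shaker outline from (230,35) to (338,165). I'll take closer views from two sides.

```bash
python3 -m handwheel '0 0 0 0.01 0.03 -0.02 1;0 0 0 0.02 0.06 -0.04 1;0 0 0 0.03 0.09 -0.06 1;0 0 0 0.03 0.09 -0.06 1;0 0 0 0.03 0.09 -0.06 1;0 0 0 0.03 0.09 -0.06 1;0 0 0 0.03 0.09 -0.06 1'
python3 -c "
from h import *
print(shot('w2')['ee_pos'])"
python3 -m handwheel '0 0 0 0 -0.03 0 1;0 0 0 0 -0.06 0 1;0 0 0 0 -0.09 0 1;0 0 0 0 -0.12 0 1;0 0 0 0 -0.12 0 1;0 0 0 0 -0.12 0 1;0 0 0 0 -0.12 0 1;0 0 0 0 -0.12 0 1'
python3 -c "
from h import *
print(shot('w3')['ee_pos'])"
```

```text
time_s: 2.28
ee_pos: [0.5048, -0.047, 0.2024]
eef_rot: [0.0, 1.0, -0.001, 0.001]
ft_force: [0.7, 0.3, 0.9]
opening: 0.0854
[ 0.5048 -0.047   0.2024]
time_s: 3.0
ee_pos: [0.5042, -0.1652, 0.2016]
eef_rot: [-0.0, 1.0, 0.001, 0.0]
ft_force: [0.4, -0.3, -0.2]
opening: 0.0854
[ 0.5042 -0.1652  0.2016]
```

View pics/w2.png

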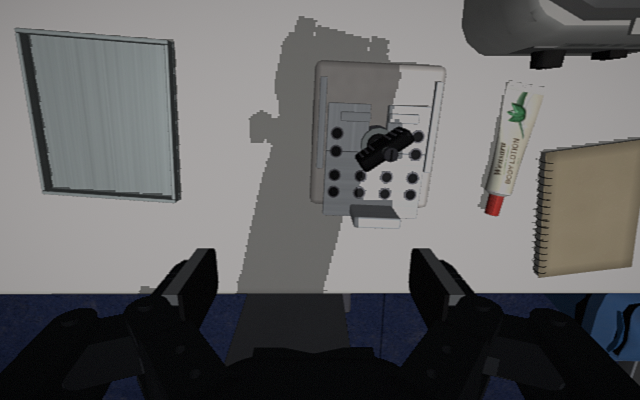

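View pics/w3.png

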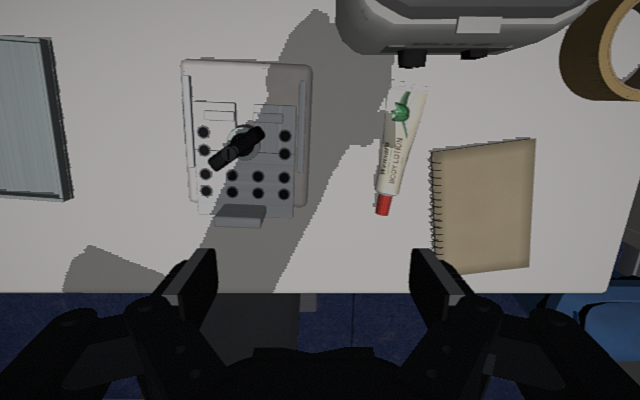

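```bash
python3 -c "
import cv2
a=cv2.imread('pics/w2.png')[50:240,300:460];b=cv2.imread('pics/w3.png')[50:240,170:330]
cv2.imwrite('pics/w2c.png',cv2.resize(a,None,fx=3,fy=3,interpolation=cv2.INTER_CUBIC)) or 0
cv2.imwrite('pics/w3c.png',cv2.resize(b,None,fx=3,fy=3,interpolation=cv2.INTER_CUBIC))"
```

```text
(no output)
```

View pics/w2c.png

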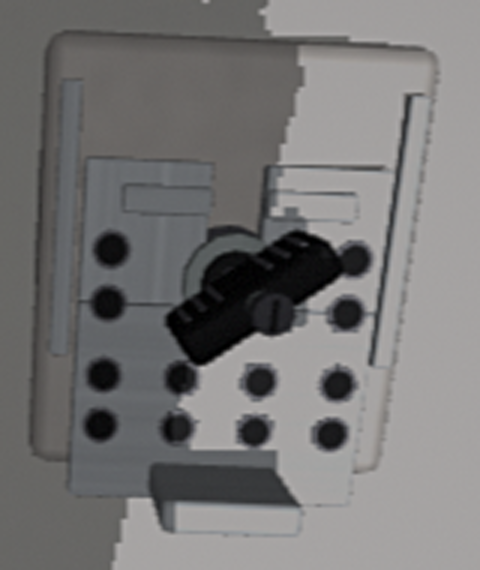

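View pics/w3c.png

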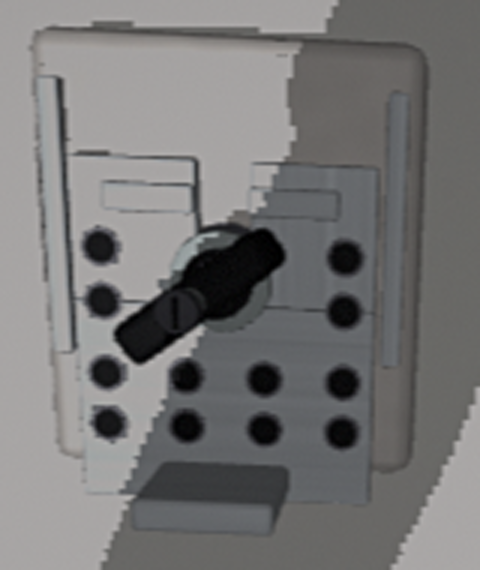

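```bash
cat > m1.py <<'E'
from h import *
P2=np.load('pics/w2.npy');P3=np.load('pics/w3.npy')
f2=lambda p:(300+(p[0]+.5)/3-.5,50+(p[1]+.5)/3-.5)
f3=lambda p:(170+(p[0]+.5)/3-.5,50+(p[1]+.5)/3-.5)
pts={'spin':((270,313),(178,312)),'tabL':((160,502),(135,500)),'tabR':((300,506),(278,503)),'tabL-':((168,533),(135,529)),'tabR-':((301,534),(271,533)),
'h11':((112,249),(99,246)),'h12':((355,260),(345,258)),'h21':((108,303),(102,300)),'h22':((347,314),(344,312)),'h41':((100,425),(109,424)),'h44':((330,434),(342,432)),
'h31':((104,374),(106,373)),'h34':((338,384),(342,383)),
'plTL':((86,158),(73,154)),'plTR':((391,168),(377,168)),'plBL':((68,494),(85,492)),'plBR':((350,505),(369,502)),
'wingA':((320,232),(265,230)),'wingA2':((345,268),(285,258)),'wingB':((168,320),(118,332)),'wingB2':((195,365),(140,363)),
'shTL':((50,32),(36,30)),'shTR':((437,48),(426,48)),'shBL':((33,455),(62,455)),'shBR':((372,470),(408,470))}
for k,(a,b) in pts.items():
    X,e=tri([ray('wrist',f2(a),P2),ray('wrist',f3(b),P3)]); print(k,X,np.round(e,4))
E
python3 m1.py
```

```text
spin [ 0.5359 -0.1034  0.1066] [0.0002 0.0002]
tabL [ 0.4777 -0.0812  0.0831] [0. 0.]
tabR [ 0.4762 -0.1216  0.0818] [0.0002 0.0002]
tabL- [ 0.4716 -0.0828  0.0904] [0.0003 0.0003]
tabR- [ 0.4703 -0.1205  0.0891] [0.0001 0.0001]
h11 [ 0.546  -0.0681  0.0544] [0. 0.]
h12 [ 0.5426 -0.14    0.0538] [0.0001 0.0001]
h21 [ 0.5301 -0.0673  0.0538] [0. 0.]
h22 [ 0.5265 -0.1392  0.0532] [0. 0.]
h41 [ 0.4916 -0.0656  0.0531] [0.0002 0.0002]
h44 [ 0.4886 -0.1376  0.0521] [0. 0.]
h31 [ 0.5081 -0.0665  0.054 ] [0.0002 0.0002]
h34 [ 0.5049 -0.1382  0.0539] [0.0001 0.0001]
plTL [ 0.5717 -0.0605  0.0468] [0.0001 0.0001]
plTR [ 0.5684 -0.1495  0.0493] [0.0004 0.0004]
plBL [ 0.4689 -0.0558  0.0529] [0. 0.]
plBR [ 0.4654 -0.1457  0.0529] [0.0002 0.0002]
wingA [ 0.5532 -0.1213  0.0809] [0.0001 0.0001]
wingA2 [ 0.5455 -0.1271  0.0864] [0.001 0.001]
wingB [ 0.5285 -0.0814  0.0851] [0.002 0.002]
wingB2 [ 0.5193 -0.0882  0.0905] [0.0001 0.0001]
shTL [ 0.6067 -0.05    0.0373] [0.0003 0.0003]
shTR [ 0.6021 -0.1637  0.0373] [0.0004 0.0004]
shBL [ 0.4772 -0.0447  0.0396] [0.0004 0.0004]
shBR [ 0.4708 -0.1577  0.0359] [0.0003 0.0003]
```

Measured values:
- **Spindle axis:** about (0.536, -0.1035).
- **Shaker yaw:** about -2.65°.
- **Wing direction:** about -57°.
- **Tab centre:** about (0.474, -0.101), with its top at 0.087–0.089.

I'll wind joint 6 back by turning to yaw 303°, so that the whole clockwise turn fits in one grip.

```bash
python3 -m handwheel '0 0 7 0 0.01 0 1;0 0 14 0.01 0.03 0 1;0 0 21 0.02 0.05 0 1;0 0 28 0.032 0.0615 -0.01 1;0 0 35 0.032 0.0615 -0.02 1;0 0 42 0.032 0.0615 -0.03 1;0 0 49 0.032 0.0615 -0.03 1;0 0 56 0.032 0.0615 -0.03 1;0 0 63 0.032 0.0615 -0.03 1;0 0 70 0.032 0.0615 -0.03 1;0 0 77 0.032 0.0615 -0.03 1;0 0 84 0.032 0.0615 -0.03 1'
python3 -m handwheel '0 0 7 0 0 0 1;0 0 14 0 0 0 1;0 0 21 0 0 0 1;0 0 28 0 0 0 1;0 0 35 0 0 0 1;0 0 42 0 0 0 1;0 0 49 0 0 0 1;0 0 56 0 0 0 1;0 0 63 0 0 0 1;0 0 70 0 0 0 1;0 0 77 0 0 0 1;0 0 84 0 0 0 1'
python3 -m handwheel '0 0 7 0 0 0 1;0 0 14 0 0 0 1;0 0 21 0 0 0 1;0 0 28 0 0 0 1;0 0 35 0 0 0 1;0 0 42 0 0 0 1;0 0 49 0 0 0 1;0 0 56 0 0 0 1;0 0 63 0 0 0 1;0 0 70 0 0 0 1;0 0 77 0 0 0 1;0 0 84 0 0 0 1'
python3 -m handwheel '0 0 7 0 0 0 1;0 0 14 0 0 0 1;0 0 21 0 0 0 1;0 0 28 0 0 0 1;0 0 35 0 0 0 1;0 0 42 0 0 0 1;0 0 49 0 0 0 1;0 0 51 0 0 0 1;0 0 51 0 0 0 1;0 0 51 0 0 0 1;0 0 51 0 0 0 1'
python3 - <<'E'
from h import *
s=shot('w4'); T=tool(s); print(s['ee_pos'],s['q'],np.degrees(np.arctan2(T[1,0],T[0,0])),s['torque'],s['ft_force'])
E
```

```text
time_s: 4.05
ee_pos: [0.5363, -0.1029, 0.1714]
eef_rot: [-0.0, 0.74, 0.672, 0.0]
ft_force: [0.2, 0.2, -0.7]
opening: 0.0854
time_s: 5.05
ee_pos: [0.5363, -0.103, 0.1714]
eef_rot: [-0.0, 0.1, 0.995, 0.0]
ft_force: [-0.1, 0.3, -0.5]
opening: 0.0855
time_s: 6.05
ee_pos: [0.5363, -0.1029, 0.1715]
eef_rot: [0.0, -0.591, 0.806, 0.0]
ft_force: [0.0, -0.0, -0.6]
opening: 0.0855
time_s: 6.97
ee_pos: [0.5364, -0.1036, 0.1714]
eef_rot: [-0.0, 0.879, -0.477, 0.0]
ft_force: [0.8, 0.5, -0.4]
opening: 0.0853
[ 0.5364 -0.1036  0.1714] [-0.3259  0.3668 -0.295   0.9089  0.     -2.4735] -56.951421216962395 [ 0.0145 -0.0185 -0.0058] [ 0.7772  0.5483 -0.3813]
```

View pics/w4.png

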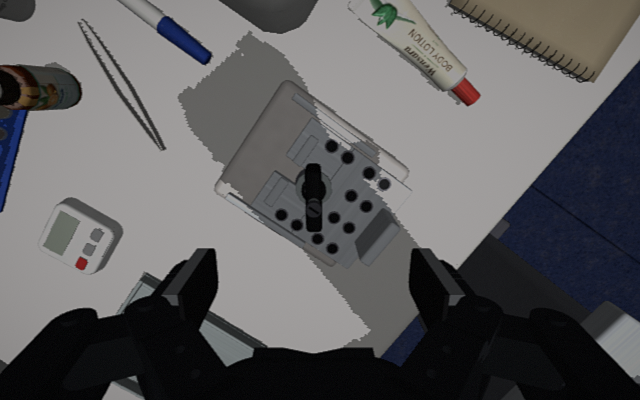

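The wing shows vertical and centred at column 313, between fingers at 215 and 412. I'll half-close the gripper, descend to it and grip.

```bash
python3 -m handwheel '0 0 0 0 0 0 0;0 0 0 0 0 -0.02 0;0 0 0 0 0 -0.04 0;0 0 0 0 0 -0.06 0;0 0 0 0 0 -0.075 0;0 0 0 0 0 -0.085 0;0 0 0 0 0 -0.095 0;0 0 0 0 0 -0.1 0;0 0 0 0 0 -0.105 0;0 0 0 0 0 -0.105 0;0 0 0 0 0 -0.105 0'
python3 - <<'E'
from h import *
s=shot('w5'); T=tool(s); print(s['ee_pos'],s['torque'],s['ft_force'],s['opening'])
shot('s5','scene',(270,190,390,280),5)
E
```

```text
time_s: 7.93
ee_pos: [0.5367, -0.1042, 0.0666]
eef_rot: [-0.0, 0.879, -0.477, 0.0]
ft_force: [-0.2, 1.2, 0.1]
opening: 0.0429
[ 0.5367 -0.1042  0.0666] [-0.097   0.0376  0.0274] [-0.2153  1.1756  0.1243] 0.042860283968207034
```

View pics/w5.png

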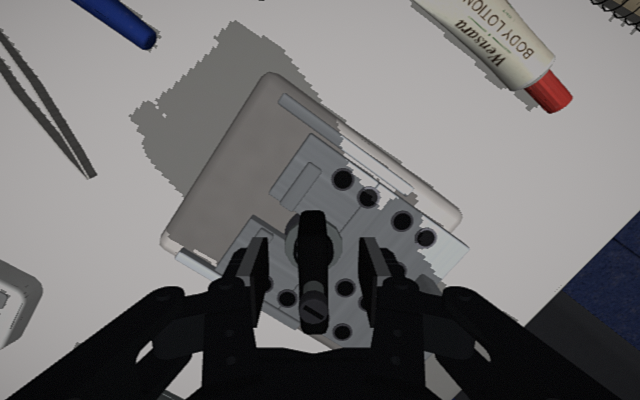

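View pics/s5.png

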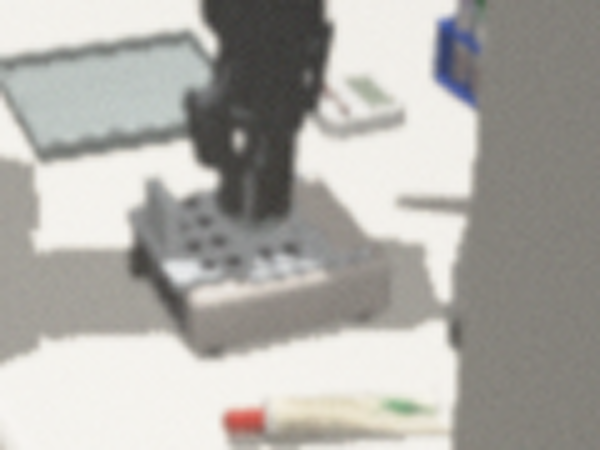

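The wing sits centred between the pads. Closing now.

```bash
python3 -m handwheel '0 0 0 0 0 0 -1;0 0 0 0 0 0 -1;0 0 0 0 0 0 -1;0 0 0 0 0 0 -1;0 0 0 0 0 0 -1;0 0 0 0 0 0 -1;0 0 0 0 0 0 -1'
python3 -c "
from h import *
s=env.state();print(s['ee_pos'],s['torque'],s['ft_force'],s['q'][5])"
python3 -m handwheel '0 0 -1.5 0 0 0 -1;0 0 -3 0 0 0.0001 -1;0 0 -4.5 0 0 0.0001 -1;0 0 -6 0 0 0.0002 -1;0 0 -6 0 0 0.0002 -1'
python3 -c "
from h import *
s=env.state();print(s['ee_pos'],s['torque'],s['ft_force'],s['q'][5])"
```

```text
time_s: 8.62
ee_pos: [0.5367, -0.1042, 0.0667]
eef_rot: [-0.0, 0.879, -0.477, 0.0]
ft_force: [0.4, 0.9, 5.0]
opening: 0.011
[ 0.5367 -0.1042  0.0667] [0.0189 0.1475 0.0371] [0.3544 0.9393 4.9526] -2.474515360412828
time_s: 9.03
ee_pos: [0.5367, -0.1043, 0.0668]
eef_rot: [0.0, 0.853, -0.522, 0.0]
ft_force: [-0.4, 0.3, 4.9]
opening: 0.0111
[ 0.5367 -0.1043  0.0668] [-0.0112  0.117   0.1421] [-0.3559  0.3026  4.9323] -2.369652568366857
```

The torque is about 0.14 N·m after 6°, which fits a freely running knob. I'll confirm it stays flat.

```bash
cat > st.py <<'E'
from h import *
s=env.state();T=tool(s);print('t',s['time_s'],s['ee_pos'],'tau',s['torque'],'F',s['ft_force'],'q6',round(s['q'][5],4),'turned',round(s['q'][5]+2.4745,3),'open',round(s['opening'],4))
E
python3 -m handwheel '0 0 -3 0 0 0.0001 -1;0 0 -6 0 0 0.0002 -1;0 0 -9 0 0 0.0003 -1;0 0 -12 0 0 0.0004 -1;0 0 -12 0 0 0.0004 -1'; python3 st.py
python3 -m handwheel '0 0 -4 0 0 0.0001 -1;0 0 -8 0 0 0.0003 -1;0 0 -12 0 0 0.0004 -1;0 0 -16 0 0 0.0005 -1;0 0 -20 0 0 0.0007 -1;0 0 -24 0 0 0.0008 -1;0 0 -24 0 0 0.0008 -1'; python3 st.py
```

```text
time_s: 9.45
ee_pos: [0.5366, -0.1043, 0.0672]
eef_rot: [0.0, 0.794, -0.608, 0.0]
ft_force: [-0.6, -0.9, 5.9]
opening: 0.0111
t 9.45 [ 0.5366 -0.1043  0.0672] tau [-0.0149  0.1794  0.1747] F [-0.6114 -0.8849  5.866 ] q6 -2.1603 turned 0.314 open 0.0111
time_s: 10.03
ee_pos: [0.5363, -0.1043, 0.0679]
eef_rot: [-0.0, -0.65, 0.76, -0.0]
ft_force: [-1.4, -0.9, 6.8]
opening: 0.0111
t 10.0333 [ 0.5363 -0.1043  0.0679] tau [-0.0944  0.3147  0.1507] F [-1.4062 -0.9274  6.7817] q6 -1.7413 turned 0.733 open 0.0111
```

The torque stays flat at about 0.15, so it is running freely. Continuing to about 114° (2.0 rad).

```bash
python3 -m handwheel '0 0 -4 0 0 0.0001 -1;0 0 -8 0 0 0.0003 -1;0 0 -12 0 0 0.0004 -1;0 0 -16 0 0 0.0005 -1;0 0 -20 0 0 0.0007 -1;0 0 -24 0 0 0.0008 -1;0 0 -28 0 0 0.0009 -1;0 0 -32 0 0 0.0011 -1;0 0 -36 0 0 0.0012 -1;0 0 -36 0 0 0.0012 -1'; python3 st.py
python3 -m handwheel '0 0 -4 0 0 0.0001 -1;0 0 -8 0 0 0.0003 -1;0 0 -12 0 0 0.0004 -1;0 0 -16 0 0 0.0005 -1;0 0 -20 0 0 0.0007 -1;0 0 -24 0 0 0.0008 -1;0 0 -28 0 0 0.0009 -1;0 0 -32 0 0 0.0011 -1;0 0 -36 0 0 0.0012 -1;0 0 -36 0 0 0.0012 -1'; python3 st.py
```

```text
time_s: 10.87
ee_pos: [0.536, -0.1041, 0.0691]
eef_rot: [-0.0, -0.383, 0.924, 0.0]
ft_force: [-2.6, -0.8, 6.8]
opening: 0.0107
t 10.8667 [ 0.536  -0.1041  0.0691] tau [0.004  0.4646 0.1463] F [-2.5765 -0.8381  6.7873] q6 -1.113 turned 1.362 open 0.0107
time_s: 11.7
ee_pos: [0.5358, -0.1039, 0.0703]
eef_rot: [-0.0, -0.079, 0.997, 0.0]
ft_force: [-1.8, 1.3, 6.8]
opening: 0.011
t 11.7 [ 0.5358 -0.1039  0.0703] tau [0.1789 0.4738 0.1103] F [-1.7633  1.2732  6.7543] q6 -0.4847 turned 1.99 open 0.011
```

Small steps from here, checking the torque after each one.

```bash
python3 -m handwheel '0 0 -3 0 0 0.0001 -1;0 0 -6 0 0 0.0002 -1;0 0 -6 0 0 0.0002 -1'; python3 st.py
python3 -m handwheel '0 0 -3 0 0 0.0001 -1;0 0 -6 0 0 0.0002 -1;0 0 -6 0 0 0.0002 -1'; python3 st.py
```

```text
time_s: 11.95
ee_pos: [0.5358, -0.1038, 0.0704]
eef_rot: [-0.0, -0.027, 1.0, 0.0]
ft_force: [-2.0, 1.2, 8.0]
opening: 0.0112
t 11.95 [ 0.5358 -0.1038  0.0704] tau [0.2511 0.5456 0.1287] F [-1.9733  1.1657  8.0357] q6 -0.3805 turned 2.094 open 0.0112
time_s: 12.2
ee_pos: [0.5358, -0.1037, 0.0706]
eef_rot: [-0.0, 0.025, 1.0, 0.0]
ft_force: [-2.3, 1.2, 6.7]
opening: 0.011
t 12.2 [ 0.5358 -0.1037  0.0706] tau [0.2639 0.547  0.1119] F [-2.3113  1.2117  6.6753] q6 -0.2758 turned 2.199 open 0.011
```

```bash
python3 -m handwheel '0 0 -2.5 0 0 0.0001 -1;0 0 -5 0 0 0.0002 -1;0 0 -5 0 0 0.0002 -1'; python3 st.py
```

```text
time_s: 12.45
ee_pos: [0.5358, -0.1037, 0.0708]
eef_rot: [-0.0, 0.069, 0.998, 0.0]
ft_force: [-1.9, 0.8, 6.2]
opening: 0.0108
t 12.45 [ 0.5358 -0.1037  0.0708] tau [0.2767 0.5481 0.162 ] F [-1.8809  0.8387  6.1887] q6 -0.1888 turned 2.286 open 0.0108
```

```bash
python3 -m handwheel '0 0 -2 0 0 0.0001 -1;0 0 -4 0 0 0.0001 -1;0 0 -4 0 0 0.0001 -1'; python3 st.py
```

```text
time_s: 12.7
ee_pos: [0.5358, -0.1036, 0.0709]
eef_rot: [-0.0, 0.103, 0.995, 0.0]
ft_force: [-2.9, 2.2, 7.1]
opening: 0.011
t 12.7 [ 0.5358 -0.1036  0.0709] tau [0.2459 0.4961 0.0926] F [-2.8572  2.1627  7.0961] q6 -0.1193 turned 2.355 open 0.011
```

```bash
python3 -m handwheel '0 0 0 0 0 0 -1;0 0 0 0 0 0 -1'; python3 st.py
```

```text
time_s: 12.87
ee_pos: [0.5358, -0.1036, 0.0709]
eef_rot: [-0.001, 0.103, 0.995, 0.0]
ft_force: [-2.4, 1.2, 5.6]
opening: 0.0109
t 12.8667 [ 0.5358 -0.1036  0.0709] tau [0.3036 0.5762 0.1587] F [-2.396   1.2277  5.6227] q6 -0.1205 turned 2.354 open 0.0109
```

```bash
python3 -m handwheel '0 0 -2 0 0 0.0001 -1;0 0 -4 0 0 0.0001 -1;0 0 -4 0 0 0.0001 -1'; python3 st.py
```

```text
time_s: 13.12
ee_pos: [0.5358, -0.1036, 0.0711]
eef_rot: [-0.001, 0.138, 0.99, 0.0]
ft_force: [-3.0, 2.8, 8.0]
opening: 0.0114
t 13.1167 [ 0.5358 -0.1036  0.0711] tau [0.3667 0.5129 0.1256] F [-2.9883  2.7728  7.9551] q6 -0.0495 turned 2.425 open 0.0114
```

```bash
python3 -m handwheel '0 0 -2 0 0 0.0001 -1;0 0 -4 0 0 0.0002 -1;0 0 -4 0 0 0.0002 -1'; python3 st.py
```

```text
time_s: 13.37
ee_pos: [0.5358, -0.1036, 0.0712]
eef_rot: [-0.001, 0.173, 0.985, 0.0]
ft_force: [-1.7, 1.0, 6.9]
opening: 0.0113
t 13.3667 [ 0.5358 -0.1036  0.0712] tau [0.2903 0.5129 0.1454] F [-1.676   0.9512  6.8827] q6 0.0203 turned 2.495 open 0.0113
```

```bash
python3 -m handwheel '0 0 -2 0 0 0.0001 -1;0 0 -4 0 0 0.0001 -1;0 0 -4 0 0 0.0001 -1'; python3 st.py
```

```text
time_s: 13.62
ee_pos: [0.5358, -0.1035, 0.0713]
eef_rot: [-0.001, 0.207, 0.978, 0.0]
ft_force: [-1.1, 2.0, 6.9]
opening: 0.0116
t 13.6167 [ 0.5358 -0.1035  0.0713] tau [0.3365 0.5458 0.15  ] F [-1.0826  1.9777  6.8707] q6 0.0901 turned 2.565 open 0.0116
```

```bash
python3 -m handwheel '0 0 -1 0 0 0.0001 -1;0 0 -3 0 0 0.0001 -1;0 0 -3 0 0 0.0001 -1'; python3 st.py
```

```text
time_s: 13.87
ee_pos: [0.5359, -0.1035, 0.0714]
eef_rot: [-0.001, 0.232, 0.973, 0.0]
ft_force: [-2.3, 1.4, 7.1]
opening: 0.0107
t 13.8667 [ 0.5359 -0.1035  0.0714] tau [0.3407 0.4931 0.135 ] F [-2.2981  1.3698  7.072 ] q6 0.1425 turned 2.617 open 0.0107
```

```bash
python3 -m handwheel '0 0 -2 0 0 0.0001 -1;0 0 -4 0 0 0.0001 -1;0 0 -4 0 0 0.0001 -1'; python3 st.py
```

```text
time_s: 14.12
ee_pos: [0.5359, -0.1035, 0.0715]
eef_rot: [-0.001, 0.266, 0.964, 0.001]
ft_force: [-2.4, 2.0, 7.1]
opening: 0.0112
t 14.1167 [ 0.5359 -0.1035  0.0715] tau [0.413  0.5036 0.2217] F [-2.4067  1.9941  7.1101] q6 0.2123 turned 2.687 open 0.0112
```

```bash
python3 -m handwheel '0 0 -1 0 0 0.0001 -1;0 0 -3 0 0 0.0001 -1;0 0 -3 0 0 0.0001 -1'; python3 st.py
```

```text
time_s: 14.37
ee_pos: [0.5359, -0.1034, 0.0716]
eef_rot: [-0.001, 0.291, 0.957, 0.0]
ft_force: [-1.1, 1.7, 5.9]
opening: 0.0111
t 14.3667 [ 0.5359 -0.1034  0.0716] tau [0.4009 0.4642 0.2755] F [-1.0645  1.7139  5.8916] q6 0.2644 turned 2.739 open 0.0111
```

The torque climbs from 0.135 to 0.22 to 0.276 at about 2 N·m/rad, which is the end stop; the spindle twist is about 0.13 rad. I'll hold briefly, relax the spring by a few degrees, and release.

```bash
python3 -m handwheel '0 0 0 0 0 0 -1;0 0 0 0 0 0 -1;0 0 0 0 0 0 -1;0 0 2 0 0 0 -1;0 0 4 0 0 0 -1;0 0 5.5 0 0 0 -1;0 0 5.5 0 0 0 -1'; python3 st.py
python3 -m handwheel '0 0 0 0 0 0 -0.2;0 0 0 0 0 0 -0.2;0 0 0 0 0 0 -0.2;0 0 0 0 0 0 -0.2;0 0 0 0 0 0.02 -0.2;0 0 0 0 0 0.05 -0.2;0 0 0 0 0 0.08 -0.2;0 0 0 0 0 0.1 0.5;0 0 0 0 0 0.1 0.5;0 0 0 0 0 0.1 0.5'; python3 st.py
python3 -c "
from h import *
shot('w6')"
```

```text
time_s: 14.95
ee_pos: [0.5359, -0.1035, 0.0716]
eef_rot: [-0.001, 0.244, 0.97, 0.0]
ft_force: [-1.9, 1.6, 6.7]
opening: 0.0111
t 14.95 [ 0.5359 -0.1035  0.0716] tau [0.3371 0.4608 0.0641] F [-1.9355  1.5817  6.7118] q6 0.1668 turned 2.641 open 0.0111
time_s: 15.78
ee_pos: [0.5373, -0.1045, 0.1726]
eef_rot: [0.001, 0.246, 0.969, -0.0]
ft_force: [0.1, 0.5, 0.4]
opening: 0.064
t 15.7833 [ 0.5373 -0.1045  0.1726] tau [-0.0001  0.02   -0.0122] F [0.0652 0.5196 0.4357] q6 0.1694 turned 2.644 open 0.064
```

View pics/w6.png

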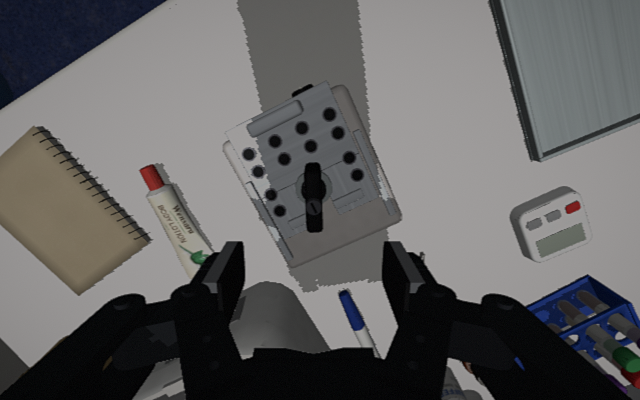

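The wing now stands vertical in the picture at (313,200), so it has turned about 150°, and the torque is relaxed. Next I'll go above the tab, turning -64° so the jaws close along the carrier's x.

```bash
python3 -m handwheel '0 0 -7 -0.01 0 0 -0.3;0 0 -14 -0.02 0.001 0 -0.3;0 0 -21 -0.03 0.001 0 -0.3;0 0 -28 -0.04 0.002 0 -0.3;0 0 -35 -0.05 0.003 0 -0.3;0 0 -42 -0.063 0.003 0 -0.3;0 0 -49 -0.063 0.003 0 -0.3;0 0 -56 -0.063 0.003 0 -0.3;0 0 -63 -0.063 0.003 0 -0.3;0 0 -64.2 -0.063 0.003 0 -0.3;0 0 -64.2 -0.063 0.003 0 -0.3;0 0 -64.2 -0.063 0.003 0 -0.3'; python3 st.py
python3 -c "
from h import *
s=shot('w7');T=tool(s);print(np.degrees(np.arctan2(T[1,0],T[0,0])))
P=np.load('pics/w7.npy'); 
for X in [(.4742,-.101,.089),(.4692,-.081,.089),(.4792,-.121,.089)]: print(proj('wrist',X,P))
P2=np.load('pics/w2.npy')
for uv in [(16,28),(175,40),(45,193),(180,201)]: print(atz('wrist',uv,.016,P2))
"
```

```text
time_s: 16.83
ee_pos: [0.4728, -0.1009, 0.1706]
eef_rot: [-0.001, 0.722, 0.691, -0.0]
ft_force: [-0.1, 0.3, 0.7]
opening: 0.0299
t 16.8333 [ 0.4728 -0.1009  0.1706] tau [ 0.028  -0.0265 -0.0729] F [-0.0975  0.3461  0.6925] q6 1.2514 turned 3.726 open 0.0299
87.49333760928997
[315.2986 200.6922]
[307.0241 173.9933]
[323.186  226.1424]
[0.6368 0.2245 0.016 ]
[0.6266 0.0803 0.016 ]
[0.4794 0.2349 0.016 ]
[0.4704 0.094  0.016 ]
```

View pics/w7.png

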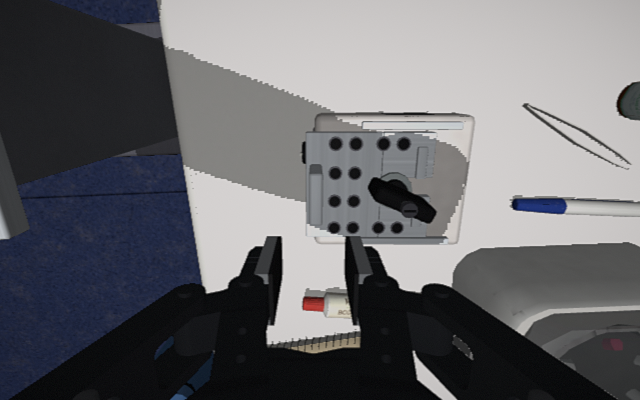

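```bash
python3 -c "
import cv2
a=cv2.imread('pics/w7.png')[100:260,290:480]
cv2.imwrite('pics/w7c.png',cv2.resize(a,None,fx=4,fy=3.7,interpolation=cv2.INTER_CUBIC) if 0 else cv2.resize(a,None,fx=3.5,fy=3.5,interpolation=cv2.INTER_CUBIC))"
```

```text
(no output)
```

View pics/w7c.png

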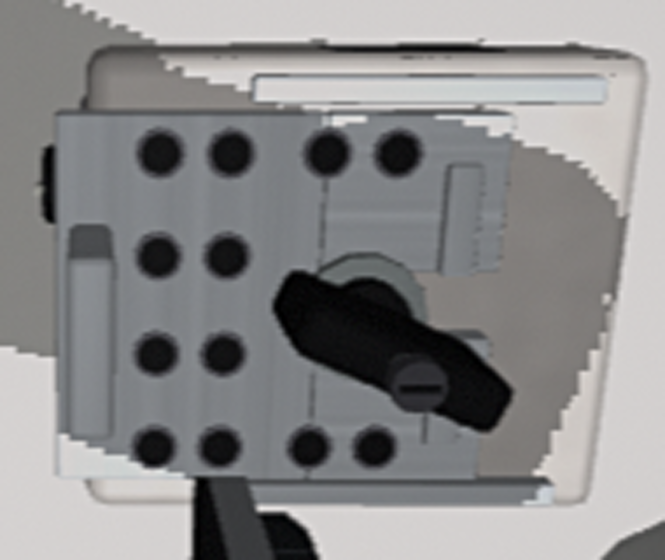

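The tab top is at about (315.7,199), against a prediction of (315.3,200.7), so it stands near (0.4745,-0.100). Descending on it.

```bash
python3 -m handwheel '0 0 0 0.0017 0.001 -0.02 -0.3;0 0 0 0.0017 0.001 -0.04 -0.3;0 0 0 0.0017 0.001 -0.06 -0.3;0 0 0 0.0017 0.001 -0.075 -0.3;0 0 0 0.0017 0.001 -0.085 -0.3;0 0 0 0.0017 0.001 -0.095 -0.3;0 0 0 0.0017 0.001 -0.105 -0.3;0 0 0 0.0017 0.001 -0.111 -0.3;0 0 0 0.0017 0.001 -0.111 -0.3;0 0 0 0.0017 0.001 -0.111 -0.3'; python3 st.py
python3 -c "
from h import *
s=shot('w8')"
```

```text
time_s: 17.72
ee_pos: [0.4751, -0.1002, 0.0605]
eef_rot: [-0.0, 0.723, 0.691, -0.0]
ft_force: [-0.2, 0.2, -0.3]
opening: 0.03
t 17.7167 [ 0.4751 -0.1002  0.0605] tau [ 0.0093  0.0126 -0.0004] F [-0.2034  0.1625 -0.3436] q6 1.257 turned 3.731 open 0.03
```

View pics/w8.png

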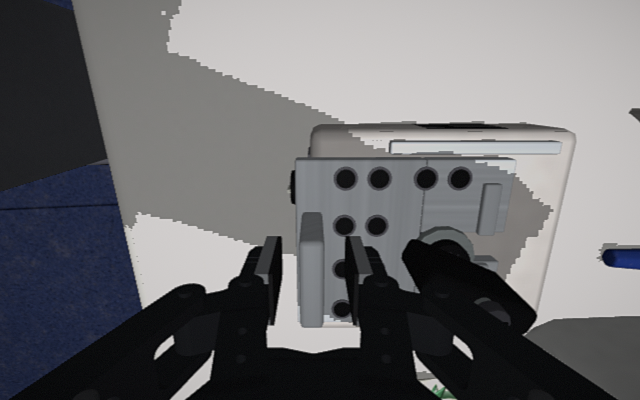

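The tab is centred at column 313, between fingers at 280 and 348, and the fingers are clear of the knob. Closing, then a first small draw with a force check.

```bash
python3 -m handwheel '0 0 0 0 0 0 -1;0 0 0 0 0 0 -1;0 0 0 0 0 0 -1;0 0 0 0 0 0 -1;0 0 0 0 0 0 -1;0 0 0 0 0 0 -1'; python3 st.py
python3 -m handwheel '0 0 0 0 0 0.0005 -1;0 0 0 -0.002 0.0001 0.0007 -1;0 0 0 -0.004 0.0002 0.0007 -1;0 0 0 -0.006 0.0003 0.0007 -1;0 0 0 -0.006 0.0003 0.0007 -1'; python3 st.py
```

```text
time_s: 18.27
ee_pos: [0.4755, -0.1003, 0.0612]
eef_rot: [0.001, 0.723, 0.691, 0.0]
ft_force: [-0.9, 0.6, 6.2]
opening: 0.0088
t 18.2667 [ 0.4755 -0.1003  0.0612] tau [0.0402 0.2864 0.0175] F [-0.8667  0.5602  6.2082] q6 1.2571 turned 3.732 open 0.0088
time_s: 18.68
ee_pos: [0.4689, -0.0999, 0.0613]
eef_rot: [0.0, 0.723, 0.691, 0.0]
ft_force: [0.4, -0.6, 0.1]
opening: 0.0092
t 18.6833 [ 0.4689 -0.0999  0.0613] tau [-0.0406 -0.1586  0.0576] F [ 0.3995 -0.5753  0.132 ] q6 1.2532 turned 3.728 open 0.0092
```

No drag on the first 6.6 mm, so the ridges clear the flange. Continuing the straight draw.

```bash
python3 -m handwheel '0 0 0 -0.004 0.0002 0 -1;0 0 0 -0.008 0.0004 0 -1;0 0 0 -0.012 0.0006 0 -1;0 0 0 -0.016 0.0007 0 -1;0 0 0 -0.02 0.0009 0 -1;0 0 0 -0.024 0.0011 0 -1;0 0 0 -0.024 0.0011 0 -1'; python3 st.py
```

```text
time_s: 19.27
ee_pos: [0.444, -0.0986, 0.0612]
eef_rot: [-0.0, 0.723, 0.69, -0.0]
ft_force: [-0.9, -0.5, 2.9]
opening: 0.0094
t 19.2667 [ 0.444  -0.0986  0.0612] tau [-0.03    0.0914 -0.0217] F [-0.8773 -0.4711  2.9329] q6 1.2365 turned 3.711 open 0.0094
```

```bash
python3 -m handwheel '0 0 0 -0.005 0.0002 0 -1;0 0 0 -0.01 0.0005 0 -1;0 0 0 -0.015 0.0007 0 -1;0 0 0 -0.02 0.0009 0 -1;0 0 0 -0.025 0.0012 0 -1;0 0 0 -0.03 0.0014 0 -1;0 0 0 -0.034 0.0016 0 -1;0 0 0 -0.038 0.0018 0 -1;0 0 0 -0.038 0.0018 0 -1;0 0 0 -0.038 0.0018 0 -1'; python3 st.py
python3 -c "
from h import *
s=shot('w9')"
```

```text
time_s: 20.1
ee_pos: [0.4057, -0.0967, 0.0611]
eef_rot: [-0.001, 0.723, 0.69, -0.001]
ft_force: [-4.0, 0.4, 3.7]
opening: 0.009
t 20.1 [ 0.4057 -0.0967  0.0611] tau [-0.0064  0.4569 -0.0844] F [-4.006   0.3539  3.7061] q6 1.2065 turned 3.681 open 0.009
```

View pics/w9.png

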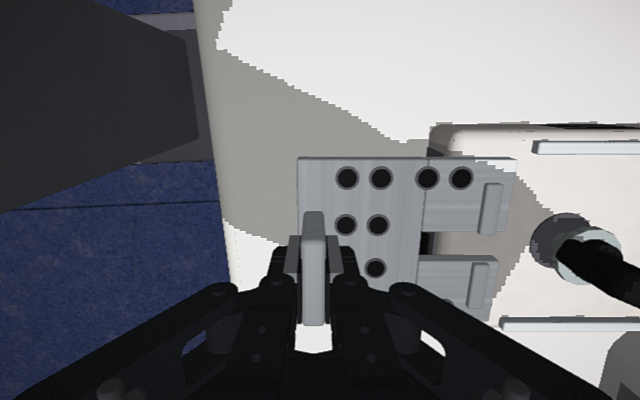

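The carrier is about 70 mm out. Its slot ends at about columns 490–515 and the flange starts at 530, so it is clear. Lifting and carrying it to the tray.

```bash
python3 -m handwheel '0 0 0 0 0 0.004 -1;0 0 0 0 0 0.01 -1;0 0 0 0 0 0.02 -1;0 0 0 0 0 0.035 -1;0 0 0 0 0 0.05 -1;0 0 0 0 0 0.07 -1;0 0 0 0 0 0.09 -1;0 0 0 0 0 0.1 -1;0 0 0 0 0 0.1 -1'; python3 st.py
python3 -c "
from h import *
s=shot('w10')"
```

```text
time_s: 20.9
ee_pos: [0.4088, -0.0975, 0.1635]
eef_rot: [0.002, 0.723, 0.691, 0.001]
ft_force: [0.5, -0.0, -1.8]
opening: 0.0088
t 20.9 [ 0.4088 -0.0975  0.1635] tau [0.0061 0.074  0.0364] F [ 0.5357 -0.0132 -1.7612] q6 1.2065 turned 3.681 open 0.0088
```

View pics/w10.png

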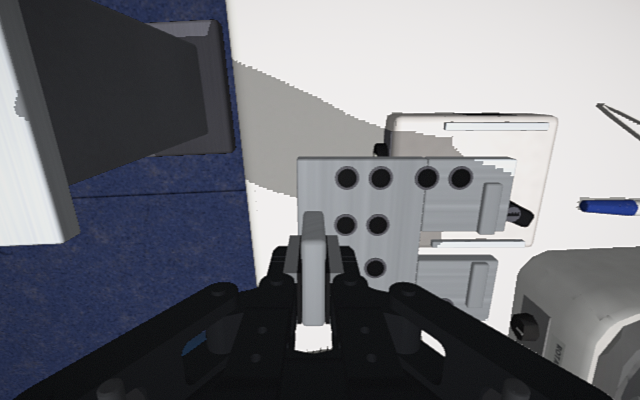

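The carrier is held level and lifted off the shaker, with about its own weight on the wrist.

```bash
python3 -m handwheel '0 0 0 0 0.015 0 -1;0 0 0 0.005 0.04 0 -1;0 0 -1 0.015 0.07 0 -1;0 0 -1 0.03 0.1 0 -1;0 0 -2 0.045 0.13 0 -1;0 0 -2 0.06 0.16 0 -1;0 0 -2 0.075 0.19 0 -1;0 0 -2 0.085 0.22 0 -1;0 0 -2 0.095 0.245 0 -1;0 0 -2 0.099 0.26 0 -1;0 0 -2 0.099 0.26 0 -1;0 0 -2 0.099 0.26 0 -1'; python3 st.py
python3 -c "
from h import *
s=shot('w11'); shot('t11','top',(230,150,390,290),5)"
```

```text
time_s: 21.95
ee_pos: [0.5051, 0.1635, 0.1596]
eef_rot: [-0.001, 0.735, 0.679, -0.001]
ft_force: [-0.3, 0.2, -3.2]
opening: 0.0094
t 21.95 [0.5051 0.1635 0.1596] tau [0.0013 0.1133 0.0401] F [-0.2573  0.1559 -3.1971] q6 1.8243 turned 4.299 open 0.0094
```

View pics/w11.png

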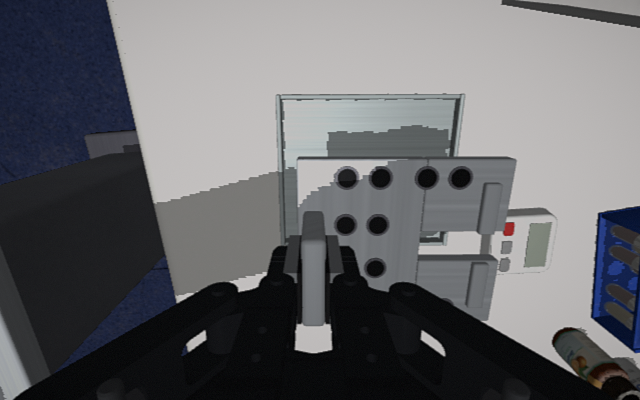

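View pics/t11.png

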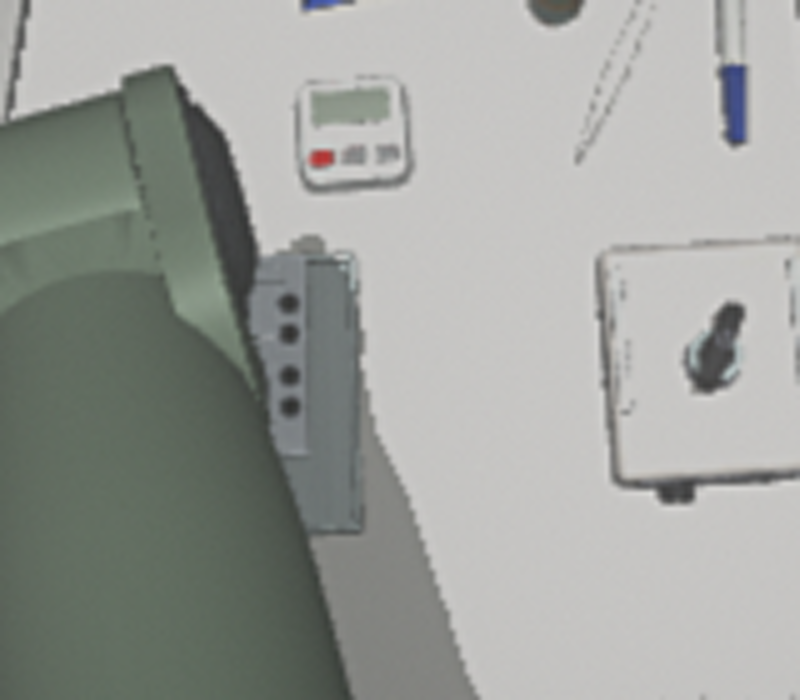

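```bash
python3 -c "
from h import *
P=np.load('pics/w11.npy')
for uv in [(276,95),(465,95),(447,244)]: print(atz('wrist',uv,.016,P))
th=np.radians(-4.5);c=np.array([.508,.163])
"
```

```text
[0.4793 0.2386 0.016 ]
[0.6373 0.2261 0.016 ]
[0.6276 0.0896 0.016 ]
```

The tray centre refines to about (0.553,0.1625) with yaw -4.5°. Lowering with a small correction.

```bash
python3 -m handwheel '0 0 0 0.004 0.0025 -0.01 -1;0 0 0 0.004 0.0025 -0.03 -1;0 0 0 0.004 0.0025 -0.05 -1;0 0 0 0.004 0.0025 -0.07 -1;0 0 0 0.004 0.0025 -0.09 -1;0 0 0 0.004 0.0025 -0.105 -1;0 0 0 0.004 0.0025 -0.115 -1;0 0 0 0.004 0.0025 -0.122 -1;0 0 0 0.004 0.0025 -0.128 -1;0 0 0 0.004 0.0025 -0.128 -1;0 0 0 0.004 0.0025 -0.128 -1'; python3 st.py
python3 -m handwheel '0 0 0 0 0 -0.003 -1;0 0 0 0 0 -0.006 -1;0 0 0 0 0 -0.0075 -1;0 0 0 0 0 -0.0075 -1;0 0 0 0 0 -0.0075 -1'; python3 st.py
```

```text
time_s: 22.97
ee_pos: [0.5104, 0.1655, 0.0334]
eef_rot: [0.0, 0.735, 0.678, 0.0]
ft_force: [0.5, -0.7, -1.9]
opening: 0.009
t 22.9667 [0.5104 0.1655 0.0334] tau [-0.012   0.048   0.0125] F [ 0.5461 -0.6546 -1.9388] q6 1.8281 turned 4.303 open 0.009
time_s: 23.38
ee_pos: [0.5101, 0.1656, 0.0257]
eef_rot: [0.0, 0.735, 0.678, 0.0]
ft_force: [0.6, -0.3, -1.7]
opening: 0.0087
t 23.3833 [0.5101 0.1656 0.0257] tau [-0.002   0.0669  0.0104] F [ 0.6032 -0.2773 -1.6974] q6 1.8281 turned 4.303 open 0.0087
```

```bash
python3 -m handwheel '0 0 0 0 0 -0.002 -1;0 0 0 0 0 -0.004 -1;0 0 0 0 0 -0.004 -1;0 0 0 0 0 -0.004 -1'; python3 st.py
python3 -m handwheel '0 0 0 0 0 -0.0005 -1;0 0 0 0 0 -0.001 -1;0 0 0 0 0 -0.001 -1;0 0 0 0 0 -0.001 -1'; python3 st.py
```

```text
time_s: 23.72
ee_pos: [0.5099, 0.1655, 0.0215]
eef_rot: [-0.0, 0.735, 0.678, -0.0]
ft_force: [0.3, 0.6, -2.6]
opening: 0.0091
t 23.7167 [0.5099 0.1655 0.0215] tau [0.0053 0.1007 0.0487] F [ 0.2984  0.5568 -2.6407] q6 1.8281 turned 4.303 open 0.0091
time_s: 24.05
ee_pos: [0.5101, 0.1656, 0.0207]
eef_rot: [-0.0, 0.735, 0.678, -0.0]
ft_force: [-0.5, -0.1, -2.2]
opening: 0.0091
t 24.05 [0.5101 0.1656 0.0207] tau [-0.0085  0.0793 -0.0092] F [-0.4736 -0.0992 -2.2322] q6 1.8281 turned 4.303 open 0.0091
```

```bash
python3 -m handwheel '0 0 0 0 0 -0.0005 -1;0 0 0 0 0 -0.001 -1;0 0 0 0 0 -0.001 -1;0 0 0 0 0 -0.001 -1'; python3 st.py
```

```text
time_s: 24.38
ee_pos: [0.5102, 0.1656, 0.0203]
eef_rot: [0.0, 0.735, 0.678, 0.0]
ft_force: [-2.7, -0.5, 6.6]
opening: 0.0091
t 24.3833 [0.5102 0.1656 0.0203] tau [-0.1021  0.5524 -0.0331] F [-2.7348 -0.5095  6.5847] q6 1.8281 turned 4.303 open 0.0091
```

The carrier touches down with Fz going from -2 to +6.6 N. Releasing and retreating upwards.

```bash
python3 -m handwheel '0 0 0 0 0 0 -0.4;0 0 0 0 0 0 -0.4;0 0 0 0 0 0 -0.4;0 0 0 0 0 0 -0.4;0 0 0 0 0 0.01 -0.4;0 0 0 0 0 0.04 -0.4;0 0 0 0 0 0.08 -0.4;0 0 0 0 0 0.12 -0.4;0 0 0 0 0 0.15 -0.4;0 0 0 0 0 0.15 -0.4;0 0 0 0 0 0.15 -0.4'; python3 st.py
python3 -m handwheel '0 0 0 -0.01 -0.03 0.01 -0.4;0 0 0 -0.02 -0.06 0.02 -0.4;0 0 0 -0.03 -0.1 0.04 -0.4;0 0 0 -0.04 -0.13 0.05 -0.4;0 0 0 -0.05 -0.16 0.06 -0.4;0 0 0 -0.05 -0.2 0.06 -0.4;0 0 0 -0.05 -0.2 0.06 -0.4;0 0 0 -0.05 -0.2 0.06 -0.4'; python3 st.py
python3 -c "
from h import *
s=shot('w12'); shot('t12','top',(240,140,500,290),3);shot('s12','scene',(225,160,385,330),4)"
```

```text
time_s: 25.3
ee_pos: [0.5118, 0.1659, 0.1724]
eef_rot: [0.001, 0.735, 0.678, 0.002]
ft_force: [-0.7, -0.1, -0.5]
opening: 0.0257
t 25.3 [0.5118 0.1659 0.1724] tau [-0.0323  0.0389 -0.0191] F [-0.6643 -0.106  -0.4937] q6 1.8281 turned 4.303 open 0.0257
time_s: 25.97
ee_pos: [0.4593, -0.036, 0.2287]
eef_rot: [-0.001, 0.737, 0.676, -0.0]
ft_force: [0.3, 0.2, -0.6]
opening: 0.0255
t 25.9667 [ 0.4593 -0.036   0.2287] tau [ 0.0429 -0.0091 -0.0046] F [ 0.3081  0.2295 -0.6277] q6 1.4176 turned 3.892 open 0.0255
```

View pics/w12.png

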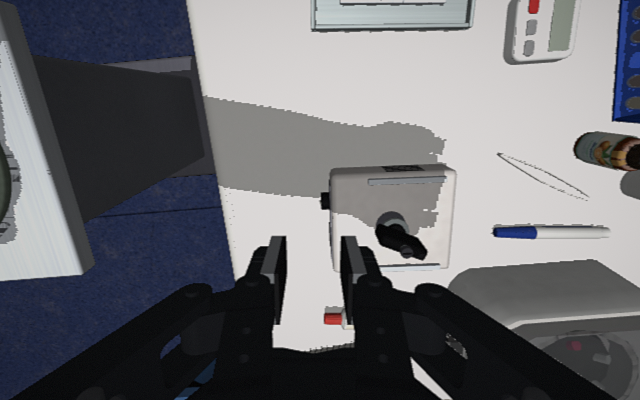

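View pics/t12.png

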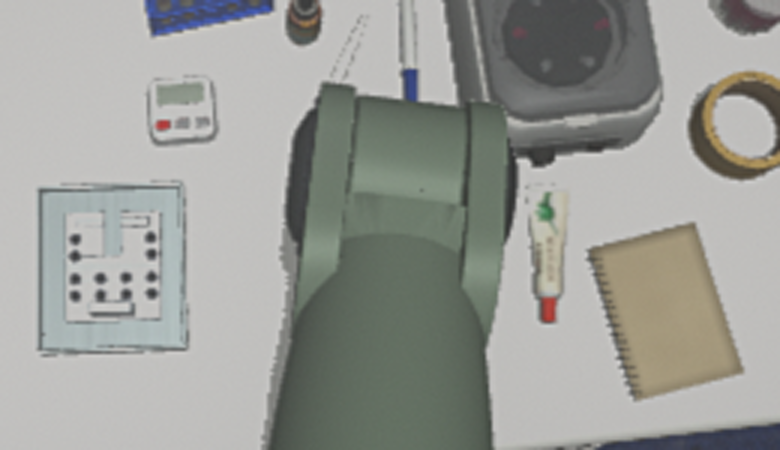

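View pics/s12.png

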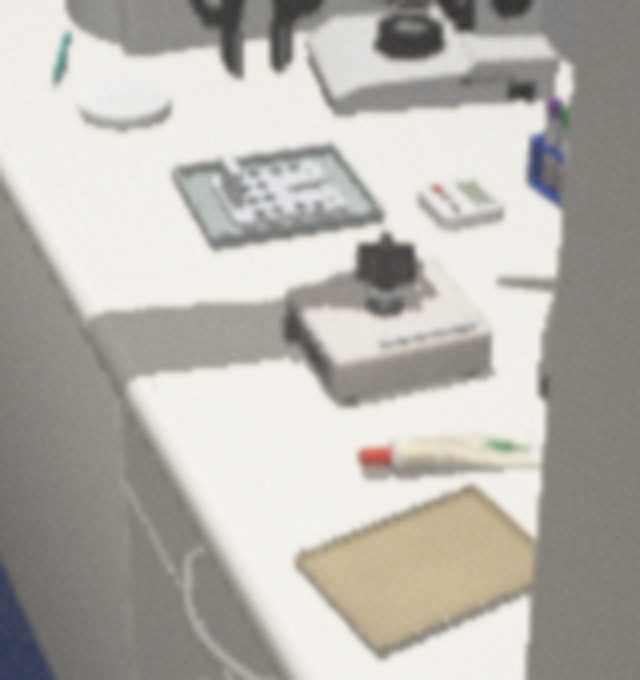

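The carrier lies flat and centred in the tray, which spans crop (40–185, 185–350) in the top view. The knob is still up and the bystanders are in place. Handing in.

```bash
python3 -c "
from cell import env
print(env.state()['time_s'],env.close_job())"
```

```text
the job is handed in; nothing more can be done
26.1167 None
```

The carrier now lies flat in the steel tray with the knob backed off at its end stop. I handed the job in at 26.1 s; no verdict is reported.

- **Knob:** I turned it clockwise about 2.6 rad in one grip, and it ran freely at about 0.12–0.15 N·m. The torque then climbed to about 0.28 N·m, a spindle twist of about 0.13 rad, which is the stop. I relaxed the spring before letting go.
- **Carrier:** I drew it about 70 mm straight out by its tab, with wrist force readings of about 6 N or less. I then lifted it over and lowered it onto the tray floor, where contact showed as a 6.6 N rise.
- **Last checks:** The final pictures show it centred and flat in the tray with the gripper clear of it. The knob is still raised, and all the bystanders look unmoved.
- **Disagreement:** The top and wrist cameras differed by about 6 mm on the tray's centre, so I used the wrist value, well inside the 35 mm allowed.
- **Not measured:** I judged the knob's stop from the torque rise and did not measure its final height directly.

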